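Swap two modules in the soldering jig and weigh them down

ROBOT

A 6-joint arm with a two-finger parallel gripper is mounted at the origin on the work surface. World frame = base frame: x ahead of the robot, y to its left, z up, the work surface at z = 0. Lengths are in m, angles in rad, forces in N, time in s.
With the tool pointing down it reaches from about 0.4 to 0.825 m from the base axis. Payload 7 kg.
Tool frame: the origin (TCP) lies midway between the tips of the shut fingers; the grasp point (between the pads) lies arm.hold_point_z behind it (arm.hold_point_z is the distance from the TCP to the grasp point, in m); z points along the fingers, y is the line along which they close (so a half turn about z gives the same grasp; the last joint's range is limited). The gripper opens to 88 mm and grips with 3 to 60 N. Pads are 19 mm wide; open, the fingers measure 130 mm over their backs; the gripper's body (78 mm by 193 mm) begins 47 mm behind the grasp point.
Start: joints at [1.551, 0.359, 0.012, 0, -1.224, -0.288], TCP at [0.205, 0.643, 0.227] pointing down, gripper open.
Joint ranges: [-3.07, 3.07], [-1.43, 2.12], [-1.02, 1.25], [-3.03, 1.67], [-3.05, -0], [-3.03, 3.03]. Speed limits (rad/s): [2.39, 2.39, 3.01, 3.14, 3.14, 3.14].

INTERFACE

Orientations are given as [roll, pitch, yaw] about the fixed x, y, z axes, in that order (R = Rz(yaw) Ry(pitch) Rx(roll)).
In Python, from station import arm gives the robot as it stands.
- The arm moves only by the shell command python3 -m crank 'ROWS' [OPENING] [FORCE]. ROWS is JSON, a list that holds one entry, the list of rows, each a list of 4 numbers: the shift along the tool's x, y, z in units of 25 mm (1.0 is 25 mm), then the turn about the tool's z in units of 5 degrees (1.0 is 5 degrees). A call has 1 to 12 rows; each row is the pose to reach, as a shift and turn from the pose commanded when the call began, along the tool's axes at that moment; what a row does not reach only later rows make up. A row lasts 1/8 s, in which the tool goes at most 62.5 mm and 10.7 degrees, less where a joint would pass 70% of its speed; a pose out of reach is approached as far as the arm can. A call with a gripper value outside its range is refused whole. OPENING is the closure, from 0 (fully open) to 1 (shut), set as the call begins (- or left out, the last holds). The fingers move at their own pace and stop on an object; FORCE is the grip in N (left out, the last holds). Time passes only in rows, so rows that repeat a pose let the fingers close. It gives the time, the measured TCP pose, the force, the opening and the grip force at its end, in the units of the state.
- arm.get_state(): the state, without advancing time (a new reading comes with each control period).
- arm.grab_frame(name): name is "side" or "top"; returns (picture, depth): 400x640x3 uint8, red, green, blue; 400x640 float32, m along the optical axis (not along the pixel's ray), 0 where there is no reading.
- arm.get_calibration(name): a dict with "mtx" (3x3 intrinsics, pixels), "R" (3x3) and "t" (3): a world point X has camera coordinates R X + t. Camera axes: x right, y down, z forward; pixel columns grow to the right and rows downward; lengths in m; the calibration is good to about 2 mm. A picture is of the moment at which its call begins. get_calibration takes no time and is no camera call.
- arm.job_done(): hands the job in; it is judged then, once.
Trained networks look in the newest picture that a camera, given by its name, has taken for a name from the list of things; names that differ only in an ending like _2 or _b are one class to them, and where a whole thing is asked for, a point or a joint stands for the part that bears it (a point fixed in the world has none). Each returns a list of dicts, best first, with "score" (0 to 1); they miss things now and then, are a little off and sometimes report something else, mostly with a low value. They report only what shows in the picture. A call takes as long as a camera call. They do not tell look-alikes from the thing itself.
- arm.recognise(thing, camera): "extent" ([left, top, width, height] in pixels, round what is visible of it).
- arm.trace(thing, camera): "mask" (400x640 bool, what is visible of it) and "extent" ([left, top, width, height] in pixels, round what is visible of it).
The state is a dict: "t": time; "q": joint angles; "qd": joint speeds; "joint_efforts": joint torques, N m; "eef_pos": TCP position; "ee_rot": TCP orientation; "force": force on the tool from outside, world axes, zero at the start; "moment": the same for the moment, N m; "width": finger opening in m; "gripper_force": force on a finger pad.
Only numpy, scipy, OpenCV 4.12 (cv2) and the standard library are available. Lean on these libraries where they do the work, as an engineer would, in place of code of your own. Each camera call takes 0.05 s, during which the arm holds its last target. There are 200 camera calls.

TASK

In the soldering jig the tall transformer and the flat rectifier each sit in the other's nest. Swap them, so that the tall one stands in the low nest and the flat one in the raised nest, square in their rims and with level tops (the black antistatic pad is free for parking); then lay the wire comb across both tops, lengthwise along the jig and centred on it, and set the steel weight down gently, not dropped, on the middle of the comb. Leave the solder reel and the flux bottle where they stand.

Things in the scene. Friction and masses are not known exactly. Their poses are not given: they have to be found in the camera images.
- jig: The jig's base: a fixed black plate on the bench, 130 (x) x 230 (y) x 12 mm. Origin at the centre of its underside; its y axis runs along the row of the two nests, which stand 55 mm either side of its centre (either may be on the +y side). Its heading varies.
- low_nest: The lower nest, fixed on the jig's plate and square with it: an aluminium tray 76 (x) x 84 (y) mm with a grey rubber floor of 66 x 74 mm inside a rim 5 mm thick and 4 mm high. Origin at the centre of its underside, on top of the jig's plate (12 mm above the bench); the floor is 14 mm above the origin (26 mm above the bench).
- high_nest: The raised nest, like the low one but on four long steel legs: the floor is 39 mm above its origin (51 mm above the bench). Same tray, rim and axes.
- transformer: The tall module, a loose black block 48 (x) x 56 (y) x 50 mm high, about 0.33 kg, rows of small flush copper pads on top along its two long edges, bright core strips at the ends. Origin at the centre of its underside. At the start it stands in the raised nest (its top 101 mm above the bench).
- rectifier: The flat module, a loose black block 48 (x) x 56 (y) x 25 mm high, about 0.12 kg, with the same copper pads on top. Origin at the centre of its underside. At the start it lies in the low nest (its top 51 mm above the bench). Once swapped both tops are level, 76 mm above the bench.
- comb: The wire comb: a loose flat bar of dark steel 32 (x) x 170 (y) x 10 mm thick, about 0.14 kg, with slots along both long edges and a plain middle 36 mm long. Lies flat on the bench. Origin at the centre of its underside, long axis y; it may be turned end for end.
- weight: The hold-down weight: a loose steel block 44 (x) x 56 (y) x 28 mm high with a round knob on top, about 0.52 kg. The knob is 22 mm across, from 34 to 58 mm above the underside. Origin at the centre of the underside. Any heading will do on the comb.
- pad: The free spot: a fixed flat black antistatic pad on the bench, 100 (x) x 90 (y) x 12 mm, a small steel stud in one corner. Origin at the centre of its underside; parts may be parked on top, 12 mm above the bench.
- reel: Bystander: a loose upright solder reel, white flanges 50 mm across, 42 mm high. Origin at the centre of its underside. To be left alone.
- flux_bottle: Bystander: a loose small amber flux bottle with a black cap, 30 mm across, 68 mm high, upright. Origin at the centre of its underside. To be left alone.
There are look-alikes about, which are no part of the job. Leave any pink or purple look-alike of the weight alone.

How it is judged:
By the outcome, as a careful person would: the job done as asked, in the order asked, and still so for the second after the job is handed in, with the robot touching nothing.
It also fails if it takes over 131 s, if anything falls off the work surface, if the arm or the gripper's body presses on something with over 40 N, if the wrist force passes 120 N, or if a joint passes its speed limit or range.

## Working session

There is one attempt and no reset: what is moved stays moved. The work goes in short steps, Python scripts to look and compute and a shell command to move; the robot and the scene stay as the last step left them, time stands still between calls to the robot, and variables do not carry over. Pictures are saved under pics/ and viewed, at most 14 in all, crops included, and the job is handed in when it is done.

```bash
mkdir -p pics; ls; python3 - <<'E'
from station import arm
import cv2,numpy as np
s=arm.get_state();print({k:np.round(v,3).tolist() for k,v in s.items()},arm.hold_point_z)
for n in("top","side"):
    im,d=arm.grab_frame(n);cv2.imwrite(f"pics/{n}0.png",im[:,:,::-1]);c=arm.get_calibration(n);print(n,c["mtx"],c["R"],c["t"])
    for th in("jig","low_nest","high_nest","transformer","rectifier","comb","weight","pad","reel","flux_bottle"):
        print(th,[(r["extent"],round(r["score"],2)) for r in arm.recognise(th,n)][:3])
E
```

```text
pics
{'t': 0.0, 'q': [1.551, 0.359, 0.011, -0.0, -1.224, -0.288], 'qd': [0.001, 0.001, -0.0, 0.001, -0.001, 0.001], 'joint_efforts': [-0.001, -58.272, 29.305, 6.997, 0.007, -0.0], 'eef_pos': [0.204, 0.643, 0.226], 'ee_rot': [3.14, -0.0, -0.308], 'force': [-0.126, -0.371, -0.104], 'moment': [-0.042, 0.073, 0.002], 'gripper_force': 0.0, 'width': 0.088} 0.0188
top [[384.0073761    0.         327.5579517 ]
 [  0.         384.0073761  195.59951813]
 [  0.           0.           1.        ]] [[-0.02757077 -0.99925341  0.02706435]
 [-0.99151463  0.02389638 -0.12777993]
 [ 0.12703779 -0.03035769 -0.99143321]] [-0.0607218   0.51124596  1.07440606]
jig [([204.8, 140.9, 84.1, 56.5], 0.67)]
low_nest [([210.1, 149.8, 34.4, 33.8], 0.8)]
high_nest [([243.0, 158.1, 38.3, 30.1], 0.58)]
transformer [([327.5, 155.4, 23.5, 17.6], 0.65), ([248.2, 155.6, 22.4, 23.9], 0.57), ([325.1, 208.0, 59.5, 18.1], 0.37)]
rectifier [([213.9, 155.1, 20.9, 21.4], 0.57), ([204.4, 142.0, 81.1, 54.9], 0.45)]
comb [([326.4, 207.4, 58.5, 18.8], 0.67)]
weight [([443.8, 245.7, 21.5, 24.1], 0.71), ([360.0, 130.1, 20.4, 21.2], 0
[... 420 characters left out ...]
e-01  6.76416911e-01 -4.68441576e-01]] [-0.42223341  0.19614548  0.97800549]
jig [([261.0, 165.6, 72.9, 35.4], 0.9), ([292.9, 149.0, 22.6, 25.9], 0.38)]
low_nest [([271.4, 160.0, 15.0, 14.7], 0.7)]
high_nest [([287.1, 166.9, 34.8, 21.7], 0.55)]
transformer [([294.0, 149.6, 21.0, 23.8], 0.93)]
rectifier [([279.2, 152.7, 13.5, 14.3], 0.59)]
comb [([385.9, 246.6, 62.6, 38.7], 0.4)]
weight [([258.6, 202.9, 28.7, 26.9], 0.97), ([401.8, 199.3, 22.4, 27.1], 0.95), ([363.7, 304.2, 32.0, 41.9], 0.85)]
pad [([390.7, 251.4, 56.8, 34.8], 0.57), ([292.8, 149.0, 25.4, 24.1], 0.35)]
reel [([374.0, 219.3, 23.3, 26.4], 0.82)]
flux_bottle [([312.9, 188.8, 13.6, 28.6], 0.7), ([263.5, 166.6, 68.5, 33.1], 0.67)]
```

View pics/top0.png

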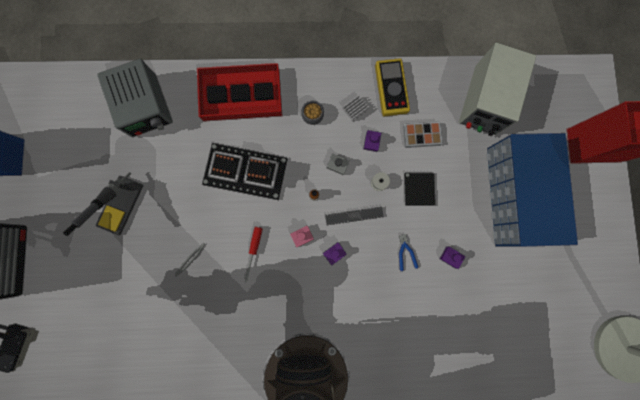

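View pics/side0.png

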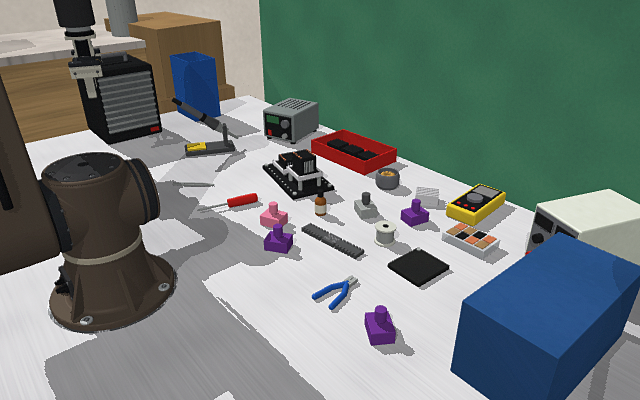

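```bash
cat > h.py <<'E'
from station import arm
import cv2,numpy as np
def cloud(n="top"):
    im,d=arm.grab_frame(n);c=arm.get_calibration(n)
    v,u=np.mgrid[:400,:640];K=c["mtx"]
    P=np.stack([(u-K[0,2])/K[0,0]*d,(v-K[1,2])/K[1,1]*d,d],-1)
    return im,d,(P-c["t"])@c["R"]          # R^T (p-t)
def rect(P,name=""):
    (c,s,a)=cv2.minAreaRect((P[:,:2]*1000).astype(np.float32))
    b=cv2.boxPoints((c,s,a));e=b[1]-b[0];f=b[2]-b[1];L=e if np.hypot(*e)>np.hypot(*f) else f
    print(name,"n",len(P),"c",np.round(c,1),"size",np.round(s,1),"long-axis deg",round(np.degrees(np.arctan2(L[1],L[0]))%180,1),"z",np.round(np.percentile(P[:,2]*1000,[5,50,95]),1),"mean",np.round(P.mean(0)*1000,1))
def tocmd(x,y,tcpz,axdeg):
    """target mm and world direction (deg, mod 180) of closing axis -> row shift/turn in the tool's axes now (measured)"""
    s=arm.get_state();yaw=s["ee_rot"][2];p=np.array(s["eef_pos"])*1000
    d=np.array([x,y,tcpz])-p;cs,sn=np.cos(yaw),np.sin(yaw)
    tx=cs*d[0]+sn*d[1];ty=sn*d[0]-cs*d[1];tz=-d[2]
    cur=np.degrees(yaw)-90;t=(axdeg-cur+90)%180-90   # world ccw turn; tool z is down -> sign flips
    print("row",np.round([tx/25,ty/25,tz/25,-t/5],3),"| now",np.round(p,1),"yaw",round(np.degrees(yaw),2),"q6",round(s["q"][5],2))
E
python3 - <<'E'
from h import *
im,d,P=cloud()
for n in("jig","low_nest","high_nest","transformer","rectifier","comb","weight","pad","reel","flux_bottle"):
    for r in arm.trace(n,"top")[:3]:
        m=r["mask"]&(d>0)
        if m.sum()>8: rect(P[m],n+" %.2f"%r["score"]+" %s"%np.round(im[m].mean(0)))
reg=np.zeros((400,640),bool);reg[135:205,195:295]=1
for lo,hi,n in((.094,.108,"tr top"),(.046,.058,"z51 (rect top/high rim)"),(.008,.016,"plate")):
    m=reg&(P[...,2]>lo)&(P[...,2]<hi); rect(P[m],n)
c=im[110:240,190:450];cv2.imwrite("pics/c1.png",np.clip(cv2.resize(c,None,fx=3,fy=3,interpolation=2)[:,:,::-1]*1.6,0,255))
E
```

```text
jig 0.92 [40. 40. 40.] n 1899 c [594.7 170.8] size [235.6 134.8] long-axis deg 77.5 z [ 6.7 11.5 17.3] mean [585.6 167.6  12.2]
low_nest 0.80 [69. 69. 68.] n 349 c [603.9 221. ] size [82.7 76.4] long-axis deg 77.4 z [16.6 26.8 31.4] mean [593.2 211.3  26.2]
low_nest 0.18 [119. 120. 112.] n 257 c [ 548.9 -227.5] size [46.2 46.3] long-axis deg 137.0 z [ 2.7 40.6 44. ] mean [ 547.  -226.2   35.2]
high_nest 0.88 [67. 66. 66.] n 303 c [579.7 113.9] size [82.  75.5] long-axis deg 77.6 z [46.6 51.6 56.3] mean [563.9 102.2  50.6]
transformer 0.69 [38. 31. 29.] n 431 c [580.3 116.2] size [56.8 48.4] long-axis deg 79.3 z [ 69.5  99.6 103.2] mean [577.7 114.3  96. ]
rectifier 0.63 [38. 30. 27.] n 368 c [606.2 223.5] size [56.9 48.1] long-axis deg 75.3 z [37.1 49.9 53.6] mean [604.5 221.6  48.8]
comb 0.81 [60. 60. 60.] n 561 c [ 452.6 -151. ] size [ 32.6 167.9] long-axis deg 96.2 z [ 0.   9.  12.4] mean [ 451.9 -152.     8.3]
weight 0.87 [84. 86. 83.] n 311 c [ 605.3 -106.3] size [55.8 44.2] long-axis deg 65.8 z [ 9.4 27.2 57.5] mean [ 602.5 -105.1   29.8]
weight 0.87 [66. 36. 82.] n 323 c [ 323
[... 524 characters left out ...]
1 c [513.1 -34.9] size [22.9 25.1] long-axis deg 178.6 z [36.3 46.4 68.6] mean [511.6 -35.   52.3]
flux_bottle 0.32 [66. 66. 65.] n 316 c [585.8 119. ] size [94.4 85.1] long-axis deg 77.6 z [47.6 52.  57. ] mean [567.  104.1  52.2]
tr top n 363 c [581.2 116.2] size [56.6 48.7] long-axis deg 78.5 z [ 97.  100.2 103.4] mean [580.6 116.  100.2]
z51 (rect top/high rim) n 680 c [591.2 162.8] size [182.7  76.8] long-axis deg 77.5 z [47.4 51.1 55.8] mean [588.1 162.9  51.3]
plate n 1631 c [592.6 168.7] size [230.6 130.2] long-axis deg 77.2 z [ 8.7 11.6 14.8] mean [586.8 165.4  11.6][ WARN:0@3.974] global loadsave.cpp:1063 imwrite_ Unsupported depth image for selected encoder is fallbacked to CV_8U.
```

View pics/c1.png

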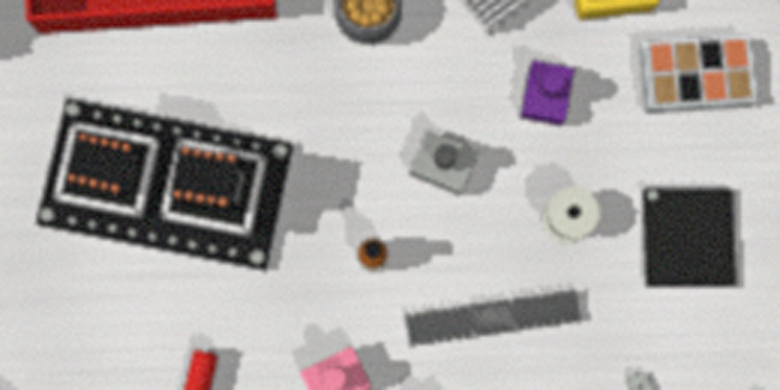

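```bash
python3 -c "
from h import *
tocmd(606,222.5,150,-14.7)"
```

```text
row [20.404 11.175  3.062 17.413] | now [204.5 643.3 226.6] yaw -17.63 q6 -0.29
```

```bash
python3 -m crank '[[[10,5.5,0,9],[20.4,11.18,0,17.4],[20.4,11.18,0,17.4],[20.4,11.18,0,17.4],[20.4,11.18,1,17.4],[20.4,11.18,2,17.4],[20.4,11.18,3,17.4],[20.4,11.18,3,17.4],[20.4,11.18,3,17.4],[20.4,11.18,3,17.4],[20.4,11.18,3,17.4],[20.4,11.18,3,17.4]]]' 0
python3 -c "
from h import *
tocmd(606,222.5,33,-14.7)"
```

```text
t: 3.15
eef_pos: [0.6058, 0.2226, 0.1517]
ee_rot: [-3.141, 0.0, -1.826]
force: [0.2, 0.0, -0.4]
width: 0.088
gripper_force: 0.0
row [ 3.00e-03 -8.00e-03  4.75e+00  1.10e-02] | now [605.8 222.6 151.7] yaw -104.65 q6 -0.91
```

```bash
python3 -m crank '[[[0,0,1.5,0],[0,0,3,0],[0,0,4,0],[0,0,4.5,0],[0,0,4.7,0],[0,0,4.7,0],[0,0,4.7,0]]]' 0
python3 -m crank '[[[0,0,0,0],[0,0,0,0],[0,0,0,0],[0,0,0,0],[0,0,0,0],[0,0,0,0]]]' 1 25
python3 -m crank '[[[0,0,-1,0],[0,0,-2,0],[0,0,-4,0],[0,0,-6,0],[0,0,-6,0],[0,0,-6,0]]]'
python3 -c "
from h import *
tocmd(528,-349,200,-14.7)"
```

```text
t: 4.03
eef_pos: [0.6064, 0.2229, 0.0352]
ee_rot: [-3.14, 0.001, -1.826]
force: [0.5, 0.7, 0.1]
width: 0.088
gripper_force: 0.0
t: 4.78
eef_pos: [0.6058, 0.2223, 0.034]
ee_rot: [3.142, -0.0, -1.826]
force: [0.2, -1.1, -0.6]
width: 0.0476
gripper_force: 25.0
t: 5.52
eef_pos: [0.6053, 0.2223, 0.1835]
ee_rot: [3.141, 0.0, -1.827]
force: [-0.5, -0.0, -1.9]
width: 0.0477
gripper_force: 25.0
row [ 2.2889e+01 -2.7890e+00 -6.6000e-01  1.0000e-02] | now [605.3 222.3 183.5] yaw -104.65 q6 -0.91
```

```bash
python3 -m crank '[[[11,-1.4,0,0],[22.9,-2.8,0,0],[22.9,-2.8,0,0],[22.9,-2.8,0,0],[22.9,-2.8,0,0],[22.9,-2.8,0,0],[22.9,-2.8,0,0],[22.9,-2.8,0,0],[22.9,-2.8,1,0],[22.9,-2.8,2,0],[22.9,-2.8,3,0],[22.9,-2.8,3,0]]]'
python3 -c "
from h import *
tocmd(528,-349,20,-14.7)"
```

```text
t: 7.02
eef_pos: [0.5262, -0.3486, 0.1051]
ee_rot: [3.134, 0.001, -1.828]
force: [-0.6, -0.4, -0.7]
width: 0.0476
gripper_force: 25.0
row [-5.000e-03 -7.300e-02  3.403e+00 -2.000e-03] | now [ 526.2 -348.6  105.1] yaw -104.71 q6 0.02
```

```bash
python3 -m crank '[[[0,0,1.5,0],[0,0,2.5,0],[0,0,3.1,0],[0,0,3.3,0],[0,0,3.4,0],[0,0,3.4,0],[0,0,3.4,0],[0,0,3.4,0]]]'
python3 -c "
from h import *
tocmd(528,-349,20,-14.7)"
```

```text
t: 8.02
eef_pos: [0.5292, -0.3493, 0.0246]
ee_rot: [-3.141, -0.0, -1.826]
force: [0.4, -0.1, -1.2]
width: 0.0481
gripper_force: 25.0
row [-0.001  0.05   0.183  0.013] | now [ 529.2 -349.3   24.6] yaw -104.63 q6 0.02
```

Lower the last 4 mm, release, rise, then go over the transformer.

```bash
python3 -m crank '[[[0,0,0.08,0],[0,0,0.15,0],[0,0,0.18,0],[0,0,0.18,0]]]'
python3 -m crank '[[[0,0,0,0],[0,0,0,0],[0,0,0,0],[0,0,-0.3,0],[0,0,-2,0],[0,0,-4,0],[0,0,-6,0],[0,0,-7,0],[0,0,-7,0],[0,0,-7,0]]]' 0
python3 -c "
from h import *
tocmd(581,116,200,-11.2)
s=arm.get_state()
im,d,P=cloud()
for r in arm.trace('rectifier','top')[:2]:
    m=r['mask']&(d>0); m&=(abs(P[...,2]-.037)<.008); rect(P[m],str(r['score'])) if m.sum()>8 else 0
"
```

```text
t: 8.52
eef_pos: [0.5289, -0.3492, 0.02]
ee_rot: [-3.142, -0.0, -1.826]
force: [-2.8, 1.1, 4.8]
width: 0.0474
gripper_force: 25.0
t: 9.78
eef_pos: [0.5285, -0.349, 0.1942]
ee_rot: [3.141, 0.0, -1.826]
force: [-0.2, 0.5, -0.5]
width: 0.0879
gripper_force: 0.0
row [-18.526   2.672  -0.23   -0.689] | now [ 528.5 -349.   194.2] yaw -104.65 q6 0.02
0.43 n 18 c [ 537.5 -372. ] size [ 8.9 14.9] long-axis deg 170.1 z [33.  36.1 38.3] mean [ 538.2 -371.4   35.9]
```

```bash
python3 -m crank '[[[-9,1.3,0,0],[-18.5,2.67,0,-0.7],[-18.5,2.67,0,-0.7],[-18.5,2.67,0,-0.7],[-18.5,2.67,0,-0.7],[-18.5,2.67,0,-0.7],[-18.5,2.67,0,-0.7],[-18.5,2.67,0,-0.7],[-18.5,2.67,0,-0.7],[-18.5,2.67,0,-0.7],[-18.5,2.67,0,-0.7]]]'
python3 -c "
from h import *
tocmd(581,116,62,-11.2)"
```

```text
t: 11.25
eef_pos: [0.581, 0.1141, 0.1943]
ee_rot: [3.141, -0.0, -1.766]
force: [-0.0, 0.2, 0.1]
width: 0.0877
gripper_force: 0.0
row [-0.075  0.016  5.29  -0.   ] | now [581.  114.1 194.3] yaw -101.2 q6 -0.72
```

```bash
python3 -m crank '[[[-0.07,0,1.5,0],[-0.07,0,3,0],[-0.07,0,4.2,0],[-0.07,0,5,0],[-0.07,0,5.28,0],[-0.07,0,5.28,0],[-0.07,0,5.28,0]]]' 0
python3 -m crank '[[[0,0,0,0],[0,0,0,0],[0,0,0,0],[0,0,0,0],[0,0,0,0],[0,0,0,0]]]' 1 35
python3 -m crank '[[[0,0,-0.5,0],[0,0,-1,0],[0,0,-2,0],[0,0,-3,0],[0,0,-4,0],[0,0,-4,0],[0,0,-4,0],[0,0,-4,0]]]'
python3 -c "
from h import *
tocmd(604,221.7,150,-12.7)"
```

```text
t: 12.12
eef_pos: [0.5822, 0.1169, 0.0636]
ee_rot: [-3.14, 0.001, -1.765]
force: [0.5, 0.5, 0.2]
width: 0.0877
gripper_force: 0.0
t: 12.88
eef_pos: [0.5814, 0.1168, 0.0625]
ee_rot: [3.141, -0.0, -1.765]
force: [-1.7, 0.8, 2.5]
width: 0.0479
gripper_force: 35.0
t: 13.88
eef_pos: [0.5809, 0.1166, 0.1615]
ee_rot: [3.14, -0.001, -1.765]
force: [0.2, -0.1, -3.3]
width: 0.0479
gripper_force: 35.0
row [-4.304 -0.095  0.459  0.311] | now [580.9 116.6 161.5] yaw -101.14 q6 -0.72
```

```bash
python3 -m crank '[[[-2,0,0,0.2],[-4.3,-0.1,0,0.31],[-4.3,-0.1,0,0.31],[-4.3,-0.1,0,0.31],[-4.3,-0.1,0,0.31],[-4.3,-0.1,1,0.31],[-4.3,-0.1,2,0.31],[-4.3,-0.1,3,0.31],[-4.3,-0.1,4,0.31],[-4.3,-0.1,4.6,0.31],[-4.3,-0.1,4.6,0.31],[-4.3,-0.1,4.6,0.31]]]'
python3 -c "
from h import *
tocmd(604,221.7,37.5,-12.7)"
```

```text
t: 15.38
eef_pos: [0.6055, 0.222, 0.0486]
ee_rot: [-3.14, 0.001, -1.792]
force: [1.2, -0.4, -4.1]
width: 0.048
gripper_force: 35.0
row [0.023 0.056 0.445 0.002] | now [605.5 222.   48.6] yaw -102.69 q6 -0.88
```

```bash
python3 -m crank '[[[0,0,0.15,0],[0,0,0.25,0],[0,0,0.35,0],[0,0,0.4,0],[0,0,0.4,0],[0,0,0.4,0]]]'
```

```text
t: 16.12
eef_pos: [0.6048, 0.2219, 0.0376]
ee_rot: [-3.142, 0.0, -1.792]
force: [-0.3, 0.2, -1.5]
width: 0.0479
gripper_force: 35.0
```

```bash
python3 -m crank '[[[0,0,0.03,0],[0,0,0.03,0]]]'
python3 -m crank '[[[0,0,0,0],[0,0,0,0],[0,0,0,0],[0,0,-0.3,0],[0,0,-2,0],[0,0,-4,0],[0,0,-6,0],[0,0,-6.5,0],[0,0,-6.5,0],[0,0,-6.5,0]]]' 0
python3 -m crank '[[[10,0,0,0],[20,0,0,0],[20,0,0,0],[20,0,0,0],[20,0,0,0],[20,0,0,0],[20,0,0,0],[20,0,0,0],[20,0,0,0],[20,0,0,0]]]'
python3 -c "
from h import *
im,d,P=cloud()
reg=np.zeros((400,640),bool);reg[135:205,195:295]=1
for lo,hi,n in((.071,.082,'tr top'),(.045,.058,'high'),(.008,.016,'plate')):
    rect(P[reg&(P[...,2]>lo)&(P[...,2]<hi)],n)
for n in('low_nest','high_nest','rectifier'):
  for r in arm.trace(n,'top')[:2]:
    m=r['mask']&(d>0);rect(P[m],n+str(r['score']))
tocmd(529,-349.3,200,-14.7)
cv2.imwrite('pics/c2.png',cv2.resize(im[110:240,190:450],None,fx=3,fy=3,interpolation=2)[:,:,::-1])
"
```

```text
t: 16.38
eef_pos: [0.6048, 0.2219, 0.0375]
ee_rot: [-3.141, 0.0, -1.792]
force: [-4.1, -0.6, 4.9]
width: 0.0478
gripper_force: 35.0
t: 17.62
eef_pos: [0.604, 0.2215, 0.1978]
ee_rot: [3.14, -0.001, -1.792]
force: [0.0, 0.3, -0.2]
width: 0.0877
gripper_force: 0.0
t: 18.88
eef_pos: [0.4942, -0.266, 0.1979]
ee_rot: [3.139, 0.0, -1.794]
force: [1.1, -0.1, -0.3]
width: 0.0874
gripper_force: 0.0
tr top n 344 c [605.2 221. ] size [56.  48.5] long-axis deg 76.6 z [72.1 75.2 78.7] mean [604.6 221.1  75.3]
high n 823 c [590.7 160.4] size [177.4  77. ] long-axis deg 77.6 z [47.2 51.1 56. ] mean [581.  118.4  51.3]
plate n 1638 c [592.6 168.6] size [230.4 130.4] long-axis deg 77.1 z [ 8.7 11.5 14.8] mean [586.4 165.4  11.6]
low_nest0.84 n 344 c [605.6 221. ] size [83.6 81.1] long-axis deg 77.5 z [18.2 27.2 34.2] mean [592.  210.3  27.3]
high_nest0.65 n 803 c [584.2 113.7] size [84.  85.2] long-axis deg 166.2 z [46.4 50.9 55.9] mean [579.3 115.6  50.4]
row [ 3.007 -2.05  -0.037  0.425] | now [ 495.3 -264.8  199.1] yaw -102.57 q6 -0.08
```

View pics/c2.png

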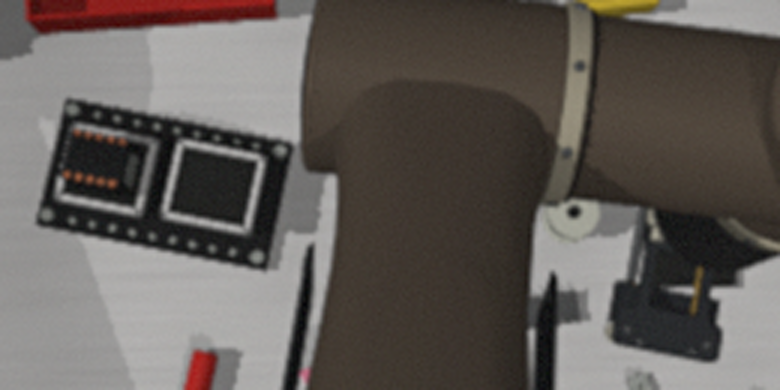

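```bash
python3 -m crank '[[[3,-2.05,0,0.42],[3,-2.05,0,0.42],[3,-2.05,2,0.42],[3,-2.05,4,0.42],[3,-2.05,5.5,0.42],[3,-2.05,6.5,0.42],[3,-2.05,7,0.42],[3,-2.05,7.1,0.42],[3,-2.05,7.1,0.42],[3,-2.05,7.1,0.42],[3,-2.05,7.1,0.42]]]' 0
python3 -c "
from h import *
tocmd(529,-349.3,20,-14.7)"
```

```text
t: 20.45
eef_pos: [0.5289, -0.3506, 0.0227]
ee_rot: [-3.14, -0.0, -1.829]
force: [-0.5, -0.6, 0.4]
width: 0.0877
gripper_force: 0.0
row [-0.05   0.01   0.107 -0.018] | now [ 528.9 -350.6   22.7] yaw -104.79 q6 0.02
```

```bash
python3 -m crank '[[[-0.04,0,0.08,0],[-0.04,0,0.08,0]]]' 0
python3 -m crank '[[[0,0,0,0],[0,0,0,0],[0,0,0,0],[0,0,0,0],[0,0,0,0],[0,0,0,0]]]' 1 25
python3 -m crank '[[[0,0,-1,0],[0,0,-2,0],[0,0,-4,0],[0,0,-6,0],[0,0,-7,0],[0,0,-7,0],[0,0,-7,0]]]'
python3 -c "
from h import *
tocmd(580.3,114.8,200,-12.7)"
```

```text
t: 20.7
eef_pos: [0.5286, -0.3494, 0.0198]
ee_rot: [3.141, 0.0, -1.829]
force: [-0.3, -1.4, 1.0]
width: 0.0878
gripper_force: 0.0
t: 21.45
eef_pos: [0.5287, -0.3494, 0.0198]
ee_rot: [-3.142, -0.0, -1.829]
force: [0.3, -0.3, -1.2]
width: 0.0481
gripper_force: 25.0
t: 22.32
eef_pos: [0.528, -0.3489, 0.1935]
ee_rot: [3.14, 0.001, -1.829]
force: [0.0, -0.8, -1.5]
width: 0.0474
gripper_force: 25.0
row [-18.468   2.717  -0.26   -0.42 ] | now [ 528.  -348.9  193.5] yaw -104.8 q6 0.02
```

```bash
python3 -m crank '[[[-9,1.3,0,0],[-18.47,2.72,0,-0.42],[-18.47,2.72,0,-0.42],[-18.47,2.72,0,-0.42],[-18.47,2.72,0,-0.42],[-18.47,2.72,0,-0.42],[-18.47,2.72,0,-0.42],[-18.47,2.72,0,-0.42],[-18.47,2.72,0,-0.42],[-18.47,2.72,1,-0.42],[-18.47,2.72,2,-0.42],[-18.47,2.72,3,-0.42]]]'
python3 -m crank '[[[0,0,0.8,0],[0,0,1.3,0],[0,0,1.6,0],[0,0,1.6,0],[0,0,1.6,0],[0,0,1.6,0]]]'
python3 -c "
from h import *
tocmd(580.3,114.8,59,-12.7)"
```

```text
t: 23.82
eef_pos: [0.5799, 0.1131, 0.1178]
ee_rot: [3.14, -0.001, -1.793]
force: [0.6, 0.2, -1.2]
width: 0.048
gripper_force: 25.0
t: 24.58
eef_pos: [0.5812, 0.1146, 0.0805]
ee_rot: [-3.141, 0.001, -1.792]
force: [-0.7, -0.1, -0.5]
width: 0.048
gripper_force: 25.0
row [-0.     0.037  0.861  0.005] | now [581.2 114.6  80.5] yaw -102.68 q6 -0.75
```

```bash
python3 -m crank '[[[0,0.02,0.3,0],[0,0.02,0.6,0],[0,0.02,0.75,0],[0,0.02,0.84,0],[0,0.02,0.86,0],[0,0.02,0.86,0]]]'
python3 -m crank '[[[0,0,0,0],[0,0,0,0],[0,0,0,0],[0,0,-0.3,0],[0,0,-2,0],[0,0,-4,0],[0,0,-6,0],[0,0,-6.5,0],[0,0,-6.5,0],[0,0,-6.5,0]]]' 0
python3 -c "
from h import *
tocmd(600,-106,200,0)"
```

```text
t: 25.32
eef_pos: [0.5802, 0.1144, 0.0588]
ee_rot: [3.141, -0.0, -1.792]
force: [-3.1, -0.9, 4.4]
width: 0.0476
gripper_force: 25.0
t: 26.58
eef_pos: [0.5795, 0.1143, 0.2193]
ee_rot: [3.14, -0.001, -1.792]
force: [-0.1, 0.7, -0.4]
width: 0.0879
gripper_force: 0.0
row [ 8.415 -2.737  0.771 -2.54 ] | now [579.5 114.3 219.3] yaw -102.7 q6 -0.75
```

```bash
python3 -c "
from h import *
tocmd(452.4,-151.5,100,6.2)"
```

```text
row [11.488  2.623  4.771 -3.78 ] | now [579.5 114.3 219.3] yaw -102.7 q6 -0.75
```

```bash
python3 -m crank '[[[6,1.3,0,-1.8],[11.49,2.62,0,-3.78],[11.49,2.62,0,-3.78],[11.49,2.62,0,-3.78],[11.49,2.62,0,-3.78],[11.49,2.62,1.5,-3.78],[11.49,2.62,3,-3.78],[11.49,2.62,4.7,-3.78],[11.49,2.62,4.7,-3.78],[11.49,2.62,4.7,-3.78],[11.49,2.62,4.7,-3.78]]]' 0
python3 -c "
from h import *
im,d,P=cloud()
reg=np.zeros((400,640),bool);reg[135:205,195:295]=1
m=reg&(P[...,2]>.071)&(P[...,2]<.082)
n,l=cv2.connectedComponents(m.astype(np.uint8))
for i in range(1,n):
  if (l==i).sum()>50: rect(P[l==i],'top')
rect(P[reg&(P[...,2]>.008)&(P[...,2]<.016)],'plate')
tocmd(452.4,-151.5,3,6.2)
cv2.imwrite('pics/c3.png',cv2.resize(im[130:210,190:350],None,fx=4,fy=4,interpolation=2)[:,:,::-1])
"
```

```text
t: 27.95
eef_pos: [0.4545, -0.1513, 0.1048]
ee_rot: [-3.139, -0.0, -1.462]
force: [-0.6, -0.2, 0.2]
width: 0.0878
gripper_force: 0.0
top n 341 c [604.9 221.1] size [57.4 48. ] long-axis deg 78.0 z [71.9 75.3 78.5] mean [604.7 220.9  75.3]
top n 324 c [580.9 115.7] size [56.8 48. ] long-axis deg 77.7 z [72.1 75.1 78.3] mean [581.9 116.7  75.1]
plate n 1009 c [592.7 168.6] size [230.4 130.2] long-axis deg 77.2 z [ 8.8 11.5 14.7] mean [615.7 183.4  11.6]
row [0.    0.08  4.069 0.006] | now [ 454.4 -151.3  104.7] yaw -83.77 q6 0.02
```

View pics/c3.png

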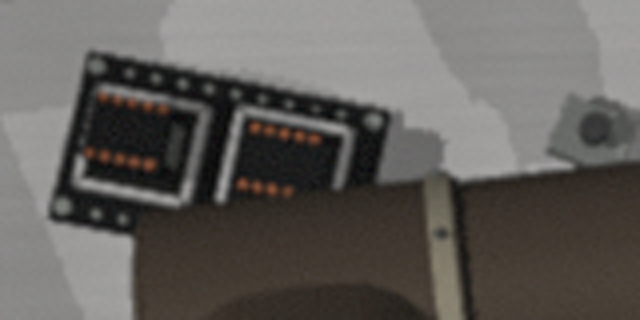

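```bash
python3 -m crank '[[[0,0.05,1.5,0],[0,0.05,2.8,0],[0,0.05,3.5,0],[0,0.05,3.8,0],[0,0.05,3.95,0],[0,0.05,3.95,0],[0,0.05,3.95,0],[0,0.05,3.95,0]]]' 0
python3 -c "
from h import *
tocmd(452.4,-151.5,3,6.2)"
```

```text
t: 29.0
eef_pos: [0.4525, -0.1515, 0.005]
ee_rot: [-3.141, -0.0, -1.462]
force: [-0.2, -0.0, -0.4]
width: 0.0877
gripper_force: 0.0
row [0.002 0.003 0.081 0.004] | now [ 452.5 -151.5    5. ] yaw -83.78 q6 0.02
```

```bash
python3 -m crank '[[[0,0,0.08,0],[0,0,0.08,0],[0,0,0.08,0]]]' 0
python3 -m crank '[[[0,0,0,0],[0,0,0,0],[0,0,0,0],[0,0,0,0],[0,0,0,0],[0,0,0,0],[0,0,0,0]]]' 1 40
python3 -m crank '[[[0,0,-0.4,0],[0,0,-1,0],[0,0,-2,0],[0,0,-3.5,0],[0,0,-5,0],[0,0,-6,0],[0,0,-6,0],[0,0,-6,0],[0,0,-6,0]]]'
python3 -c "
from h import *
tocmd(592.7,168.5,150,-12.7)
im,d,P=cloud()
r=arm.trace('comb','side')
im,d,P=cloud('side')
for r in arm.trace('comb','side')[:2]:
  m=r['mask']&(d>0);rect(P[m],str(r['score']))
cv2.imwrite('pics/s4.png',cv2.resize(im[100:320,230:500],None,fx=2.5,fy=2.5,interpolation=2)[:,:,::-1])
"
```

```text
t: 29.38
eef_pos: [0.4521, -0.1515, 0.0025]
ee_rot: [3.141, -0.0, -1.462]
force: [-0.9, 0.4, -0.3]
width: 0.0876
gripper_force: 0.0
t: 30.25
eef_pos: [0.452, -0.1515, 0.0026]
ee_rot: [3.141, -0.0, -1.462]
force: [-0.1, -0.3, 0.9]
width: 0.0314
gripper_force: 40.0
t: 31.38
eef_pos: [0.4513, -0.1515, 0.1516]
ee_rot: [3.14, 0.0, -1.463]
force: [0.3, -0.0, -1.8]
width: 0.0315
gripper_force: 40.0
row [-12.112  -7.004   0.064   3.781] | now [ 451.3 -151.5  151.6] yaw -83.8 q6 0.02
0.64 n 490 c [515.8 -58.2] size [376.6 134.9] long-axis deg 55.3 z [150.9 157.9 159.8] mean [ 448.9 -173.6  156.2]
```

View pics/s4.png

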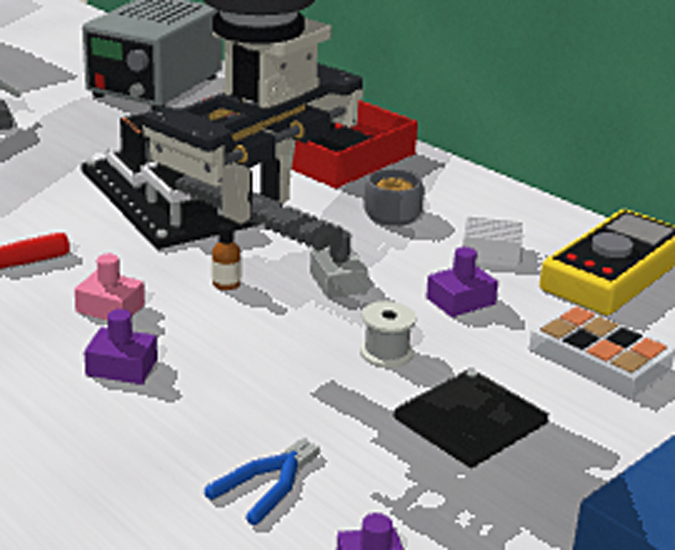

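```bash
python3 -m crank '[[[-6,-3.5,0,1.8],[-12.1,-7,0,3.78],[-12.1,-7,0,3.78],[-12.1,-7,0,3.78],[-12.1,-7,0,3.78],[-12.1,-7,0,3.78],[-12.1,-7,0,3.78],[-12.1,-7,0.8,3.78],[-12.1,-7,1.6,3.78],[-12.1,-7,2,3.78],[-12.1,-7,2,3.78],[-12.1,-7,2,3.78]]]'
python3 -c "
from h import *
im,d,P=cloud()
for r in arm.trace('comb','top')[:2]:
  m=r['mask']&(d>0);rect(P[m],str(r['score']))
tocmd(592.7,168.5,79,-12.7)
reg=np.zeros((400,640),bool);reg[130:210,195:300]=1
m=reg&(abs(P[...,2]-.109)<.007);rect(P[m],'slice')
c=np.array([592.7,168.5]);u=np.array([np.cos(np.radians(77.3)),np.sin(np.radians(77.3))])
q=(P[m][:,:2]*1000-c)@u; print('along',np.percentile(q,[0,2,98,100]))
cv2.imwrite('pics/c5.png',cv2.resize(im[120:220,180:320],None,fx=4,fy=4,interpolation=2)[:,:,::-1])
"
```

```text
t: 33.08
eef_pos: [0.5938, 0.1681, 0.1034]
ee_rot: [-3.141, 0.001, -1.792]
force: [-0.6, -0.4, -1.4]
width: 0.0313
gripper_force: 40.0
0.77 n 281 c [589.9 127.7] size [93.5 38.1] long-axis deg 67.4 z [ 77.  109.7 112.9] mean [583.7 117.4 107.1]
row [0.003 0.046 0.979 0.003] | now [593.8 168.3 103.5] yaw -102.68 q6 -0.81
slice n 299 c [594.1 168.3] size [170.4  32.4] long-axis deg 77.8 z [106.  109.9 113.6] mean [584.3 123.7 109.8]
along [-85.23453956 -84.26748062  79.4506206   85.2108958 ]
```

View pics/c5.png

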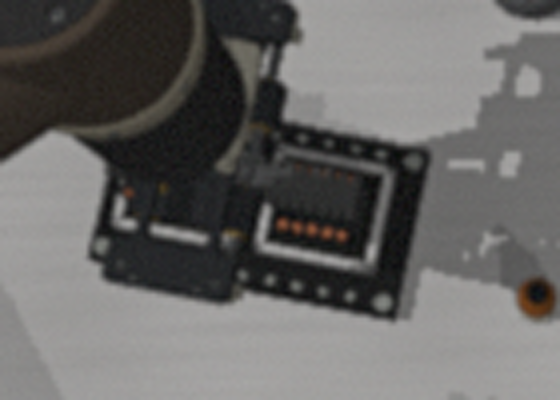

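```bash
python3 -m crank '[[[0,0.02,0.3,0],[0,0.02,0.6,0],[0,0.02,0.8,0],[0,0.02,0.88,0],[0,0.02,0.9,0],[0,0.02,0.92,0],[0,0.02,0.92,0]]]'
python3 -c "
from h import *
tocmd(592.7,168.5,78.6,-12.7)"
```

```text
t: 34.05
eef_pos: [0.593, 0.1684, 0.0797]
ee_rot: [-3.141, 0.0, -1.792]
force: [-0.4, 0.2, -1.8]
width: 0.0314
gripper_force: 40.0
row [-0.003  0.011  0.046  0.003] | now [593.  168.4  79.7] yaw -102.68 q6 -0.81
```

```bash
python3 -m crank '[[[0,0,0.03,0],[0,0,0.05,0],[0,0,0.05,0],[0,0,0.05,0]]]'
python3 -m crank '[[[0,0,0,0],[0,0,0,0],[0,0,0,0],[0,0,0,0],[0,0,-0.3,0],[0,0,-1.5,0],[0,0,-3,0],[0,0,-4.5,0],[0,0,-5,0],[0,0,-5,0],[0,0,-5,0]]]' 0
python3 -c "
from h import *
tocmd(604.5,-106,150,65.8)
tocmd(604.5,-106,150,-24.2)"
```

```text
t: 34.55
eef_pos: [0.5929, 0.1683, 0.0786]
ee_rot: [-3.141, 0.0, -1.792]
force: [-1.2, 0.1, 1.9]
width: 0.0314
gripper_force: 40.0
t: 35.92
eef_pos: [0.5921, 0.168, 0.202]
ee_rot: [3.14, -0.001, -1.792]
force: [0.6, 0.5, -1.0]
width: 0.0877
gripper_force: 0.0
row [ 10.585  -2.892   2.082 -15.7  ] | now [592.1 168.  202. ] yaw -102.7 q6 -0.81
row [10.585 -2.892  2.082  2.3  ] | now [592.1 168.  202. ] yaw -102.7 q6 -0.81
```

```bash
python3 -c "
from h import *
for n in('top','side'):
  im,d,P=cloud(n)
  near=np.hypot(P[...,0]-.604,P[...,1]+.106)<.05
  m=(d>0)&near&(P[...,2]>.04)&(P[...,2]<.065)
  if m.sum()>5: rect(P[m],n+' knob')
  m=(d>0)&near&(P[...,2]>.023)&(P[...,2]<.032)
  if m.sum()>5: rect(P[m],n+' block top')
  if n=='top':
    m=np.zeros((400,640),bool);m[135:205,195:295]=1;m&=abs(P[...,2]-.085)<.006;rect(P[m],'comb')
"
```

```text
top knob n 51 c [ 604.6 -106. ] size [19.2 17.9] long-axis deg 3.2 z [42.9 57.  59.8] mean [ 604.2 -106.    55.5]
top block top n 217 c [ 606.  -106.5] size [55.6 44.6] long-axis deg 65.3 z [23.7 26.8 30.1] mean [ 604.5 -105.7   26.9]
comb n 586 c [593.9 168.6] size [171.4  41. ] long-axis deg 74.9 z [81.1 85.1 88.1] mean [592.1 163.6  85. ]
side knob n 73 c [ 602.5 -109.9] size [21.1 19.6] long-axis deg 27.1 z [41.4 53.  58.6] mean [ 600.2 -111.5   51.5]
side block top n 167 c [ 602.4 -109.7] size [63.6 44.6] long-axis deg 66.0 z [24.5 27.2 29.5] mean [ 598.  -113.6   27.2]
```

```bash
python3 -m crank '[[[5,-1.5,0,1.2],[10.6,-2.91,0,2.35],[10.6,-2.91,0,2.35],[10.6,-2.91,0,2.35],[10.6,-2.91,0,2.35],[10.6,-2.91,1,2.35],[10.6,-2.91,2,2.35],[10.6,-2.91,3,2.35],[10.6,-2.91,4,2.35],[10.6,-2.91,4,2.35],[10.6,-2.91,4,2.35],[10.6,-2.91,4,2.35]]]' 0
python3 -c "
from h import *
tocmd(605,-106.3,32,-24.5)"
```

```text
t: 37.52
eef_pos: [0.6064, -0.1062, 0.1044]
ee_rot: [-3.14, 0.001, -1.997]
force: [0.2, -0.1, -0.7]
width: 0.0877
gripper_force: 0.0
row [0.027 0.048 2.897 0.015] | now [ 606.4 -106.2  104.4] yaw -114.42 q6 -0.57
```

```bash
python3 -m crank '[[[0,0.02,1,0],[0,0.02,2,0],[0,0.02,2.5,0],[0,0.02,2.75,0],[0,0.02,2.75,0],[0,0.02,2.75,0],[0,0.02,2.75,0]]]' 0
python3 -m crank '[[[0,0,0,0],[0,0,0,0],[0,0,0,0],[0,0,0,0],[0,0,0,0],[0,0,0,0],[0,0,0,0],[0,0,0,0]]]' 1 50
python3 -m crank '[[[0,0,-0.4,0],[0,0,-1,0],[0,0,-2,0],[0,0,-3.5,0],[0,0,-5,0],[0,0,-6,0],[0,0,-6,0],[0,0,-6,0],[0,0,-6,0]]]'
python3 -c "
from h import *
tocmd(592.7,168.5,150,-12.7)"
```

```text
t: 38.4
eef_pos: [0.6056, -0.106, 0.0353]
ee_rot: [-3.141, 0.001, -1.997]
force: [0.2, 0.0, 0.1]
width: 0.0877
gripper_force: 0.0
t: 39.4
eef_pos: [0.6054, -0.106, 0.0345]
ee_rot: [-3.141, 0.0, -1.997]
force: [1.1, 0.3, -1.3]
width: 0.0207
gripper_force: 50.0
t: 40.52
eef_pos: [0.6042, -0.106, 0.1829]
ee_rot: [3.139, -0.001, -1.997]
force: [0.6, -0.3, -5.9]
width: 0.0209
gripper_force: 50.0
row [-9.805  4.963  1.317 -2.349] | now [ 604.2 -106.   182.9] yaw -114.45 q6 -0.57
```

```bash
python3 -m crank '[[[-5,2.5,0,-1.2],[-9.8,4.96,0,-2.35],[-9.8,4.96,0,-2.35],[-9.8,4.96,0,-2.35],[-9.8,4.96,0,-2.35],[-9.8,4.96,0,-2.35],[-9.8,4.96,0.8,-2.35],[-9.8,4.96,1.6,-2.35],[-9.8,4.96,1.9,-2.35],[-9.8,4.96,1.9,-2.35],[-9.8,4.96,1.9,-2.35],[-9.8,4.96,1.9,-2.35]]]'
python3 -c "
from h import *
tocmd(592.7,168.5,120.5,-12.7)"
```

```text
t: 42.02
eef_pos: [0.594, 0.1684, 0.1379]
ee_rot: [-3.141, 0.001, -1.792]
force: [0.2, -0.3, -5.6]
width: 0.0208
gripper_force: 50.0
row [0.009 0.053 0.695 0.003] | now [594.  168.4 137.9] yaw -102.69 q6 -0.81
```

```bash
python3 -m crank '[[[0,0.02,0.2,0],[0,0.02,0.4,0],[0,0.02,0.55,0],[0,0.02,0.6,0],[0,0.02,0.63,0],[0,0.02,0.63,0],[0,0.02,0.63,0]]]'
python3 -c "
from h import *
tocmd(592.7,168.5,120.5,-12.7)
im,d,P=cloud('side')
cv2.imwrite('pics/s6.png',cv2.resize(im[90:230,230:370],None,fx=4,fy=4,interpolation=2)[:,:,::-1])
"
```

```text
t: 42.9
eef_pos: [0.5932, 0.1685, 0.1214]
ee_rot: [-3.141, 0.0, -1.792]
force: [-0.9, -0.4, -5.6]
width: 0.0208
gripper_force: 50.0
row [0.004 0.021 0.038 0.003] | now [593.2 168.5 121.4] yaw -102.69 q6 -0.81
```

View pics/s6.png

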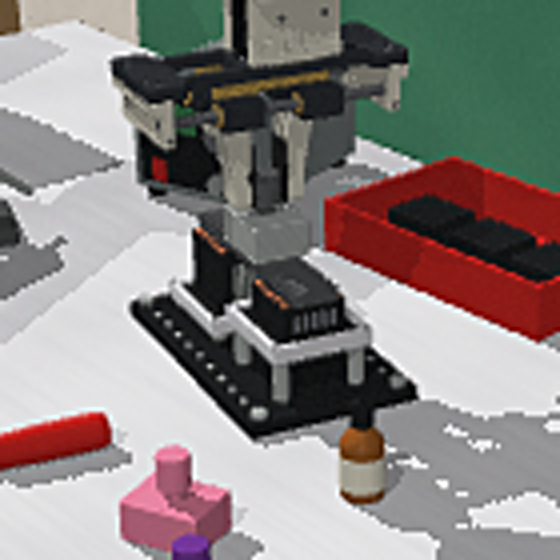

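The picture shows the weight held level just above the comb at about (270,235), with the modules standing square. I'll lower it the last millimetre until the force drops.

```bash
python3 -m crank '[[[0,0,0.02,0],[0,0,0.03,0],[0,0,0.04,0],[0,0,0.04,0],[0,0,0.04,0]]]'
```

```text
t: 43.58
eef_pos: [0.5933, 0.1684, 0.1207]
ee_rot: [-3.141, 0.0, -1.792]
force: [-1.1, -2.5, 1.1]
width: 0.0209
gripper_force: 50.0
```

Contact made; weight supported. Release and back off.

```bash
python3 -m crank '[[[0,0,0,0],[0,0,0,0],[0,0,0,0],[0,0,0,0],[0,0,0,0],[0,0,-0.3,0],[0,0,-1,0],[0,0,-2.5,0],[0,0,-4,0],[0,0,-4,0],[0,0,-4,0]]]' 0
python3 -m crank '[[[5,0,0,0],[10,0,0,0],[14,0,0,0],[14,0,0,0],[14,0,0,0],[14,0,0,0],[14,0,0,0],[14,0,0,0]]]'
python3 -c "
from h import *
im,d,P=cloud()
reg=np.zeros((400,640),bool);reg[125:205,195:300]=1
for lo,hi,n in((.08,.091,'comb'),(.11,.119,'weight top'),(.125,.15,'knob'),(.07,.079,'tops')):
    m=reg&(P[...,2]>lo)&(P[...,2]<hi)
    if m.sum()>5: rect(P[m],n)
for n in('reel','flux_bottle'):
  for r in arm.trace(n,'top')[:1]:
    m=r['mask']&(d>0);rect(P[m],n)
a=cv2.resize(im[120:220,190:310],None,fx=3.3,fy=4,interpolation=2)
s=arm.grab_frame('side')[0]
b=cv2.resize(s[130:230,240:340],(400,400),interpolation=2)
cv2.imwrite('pics/f.png',np.hstack([a,b])[:,:,::-1])
"
```

```text
t: 44.95
eef_pos: [0.5931, 0.1685, 0.2212]
ee_rot: [-3.141, 0.001, -1.792]
force: [-0.5, -1.0, -0.5]
width: 0.0877
gripper_force: 0.0
t: 45.95
eef_pos: [0.516, -0.173, 0.2198]
ee_rot: [3.141, -0.0, -1.793]
force: [0.2, -0.1, -0.3]
width: 0.0873
gripper_force: 0.0
comb n 120 c [608.  233.6] size [38.5 32.1] long-axis deg 77.0 z [81.6 85.  88.5] mean [607.1 237.2  84.9]
tops n 58 c [603.8 239.8] size [54.2 30. ] long-axis deg 12.4 z [72.5 75.2 77.9] mean [598.6 236.9  75.1]
reel n 418 c [555.5 213.9] size [258.3 111.3] long-axis deg 43.2 z [ 6.9 11.5 15.7] mean [577.4 250.   14.4]
flux_bottle n 85 c [513.1 -34.2] size [26.3 27.6] long-axis deg 117.2 z [31.6 45.9 68.9] mean [511.4 -34.   49.4]
```

View pics/f.png

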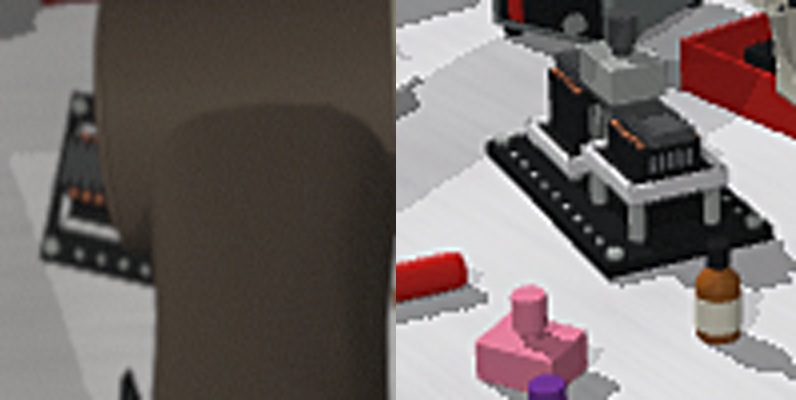

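```bash
python3 -m crank '[[[3,0,0,0],[6,0,0,0],[8,0,0,0],[8,0,0,0],[8,0,0,0],[8,0,0,0],[8,0,0,0],[8,0,0,0],[8,0,0,0]]]'
python3 -c "
from h import *
im,d,P=cloud()
reg=np.zeros((400,640),bool);reg[125:205,195:300]=1
for lo,hi,n in((.08,.091,'comb'),(.108,.119,'weight top'),(.125,.15,'knob'),(.07,.079,'tops')):
    m=reg&(P[...,2]>lo)&(P[...,2]<hi)
    if m.sum()>5: rect(P[m],n)
for n in('reel','flux_bottle'):
  for r in arm.trace(n,'top')[:2]:
    m=r['mask']&(d>0);rect(P[m],n)
"
```

```text
t: 47.28
eef_pos: [0.4726, -0.3676, 0.2205]
ee_rot: [-3.141, -0.0, -1.791]
force: [0.0, -0.1, -0.1]
width: 0.0877
gripper_force: 0.0
comb n 423 c [591.7 168.9] size [170.2  39. ] long-axis deg 76.5 z [81.2 85.1 88. ] mean [592.8 167.9  85. ]
weight top n 271 c [593.7 166.7] size [56.2 44.7] long-axis deg 77.6 z [110.1 113.1 116.2] mean [592.1 165.2 113.2]
knob n 68 c [592.9 166.6] size [20.4 20.4] long-axis deg 171.4 z [128.7 142.5 146.2] mean [592.4 165.7 141.1]
tops n 238 c [593.  167.2] size [166.5  48.1] long-axis deg 77.3 z [72.1 75.4 78.3] mean [587.3 165.1  75.4]
flux_bottle n 103 c [517.4 -34.8] size [29.3 35.1] long-axis deg 177.7 z [ 8.7 44.  69. ] mean [512.5 -34.6  45. ]
```

```bash
python3 -c "
from station import arm
print(arm.job_done())"
```

```text
the job is handed in; nothing more can be done
None
```

The job is handed in at about 47 s: modules swapped with level tops, comb laid lengthwise and centred, weight set down gently about 2 mm off the middle. The arm never touched the reel or the flux bottle; the bottle still measured in place, but the last picture didn't pick up the reel.

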